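# Assemble the tiered doughnut stand

## Task

Put the tiered doughnut display stand together on its foot, one part at a time from the bottom up: first the large tier, then the medium tier, then the small tier, and last the top knob. Each part must sit level and fully down on the spigot of the one below and be let go before the next is added; leave the sugar shaker, the mug and the napkin holder where they stand.

Things in the scene. Friction and masses are not known exactly. Their poses are not given: they have to be found in the camera images.
- foot_seat (a point): The stand's foot, fixed: steel disc 130 mm wide, 10 thick, no plate; column 44 mm wide, its flat shoulder 30 mm above the counter, with a tapered spigot on top (28 mm wide at the root, 14 at the tip, 18 tall). Point: on the axis at the shoulder, z up. The large tier's underside rests here; the medium's 55, the small's 110 and the knob's 165 mm higher.
- tier_large_mid (a point): Large tier, loose, right way up: yellow round plate 160 mm wide, 7 mm high at the rim; steel hub 44 mm wide in its middle (grip here), its shoulder 55 mm above the plate's underside, with a tapered spigot on top (28 to 14 mm wide, 18 tall). Bore in the underside, 31 mm wide, 20 deep, fits a spigot; underside rests on the shoulder below. Point: on the axis, 30 mm above the underside; z up. 280 g.
- tier_medium_mid (a point): Medium tier, loose, right way up: yellow round plate 126 mm wide, 7 mm high at the rim; steel hub 44 mm wide in its middle (grip here), its shoulder 55 mm above the plate's underside, with a tapered spigot on top (28 to 14 mm wide, 18 tall). Bore in the underside, 31 mm wide, 20 deep, fits a spigot; underside rests on the shoulder below. Point: on the axis, 30 mm above the underside; z up. 190 g.
- tier_small_mid (a point): Small tier, loose, right way up: yellow round plate 92 mm wide, 7 mm high at the rim; steel hub 44 mm wide in its middle (grip here), its shoulder 55 mm above the plate's underside, with a tapered spigot on top (28 to 14 mm wide, 18 tall). Bore in the underside, 31 mm wide, 20 deep, fits a spigot; underside rests on the shoulder below. Point: on the axis, 30 mm above the underside; z up. 130 g.
- knob_mid (a point): Top knob, loose, upright: round steel cap 64 mm tall, no plate; lower 24 mm a collar 42 mm wide, above it (24 to 58 mm) a straight grip 32 mm wide with a rounded top. Bore in the underside, 31 mm wide, 20 deep, fits a spigot; underside rests on the shoulder below. Point: on the axis, 32 mm above the underside; z up. 90 g.
- shaker_center (a point): Bystander: a glass sugar shaker with a steel cap, 58 mm in diameter and 110 mm tall, loose on the counter. The point lies on its axis, half-way up (55 mm).
- mug_center (a point): Bystander: a white ceramic mug, 76 mm in diameter and 90 mm tall, with a handle on its own +y side, loose on the counter. The point lies on its axis, half-way up (45 mm).
- napkins_center (a point): Bystander: a dark steel napkin holder, a box 110 x 90 x 85 mm with paper showing on top (95 mm in all), loose on the counter. The point lies at its middle, 45 mm up.
Not all that is in view belongs to the job. Leave any blue or red look-alike of the part that bears tier_small_mid alone. Leave any purple look-alike of the part that bears tier_medium_mid alone.

How it is judged:
By the outcome, as a careful person would: the job done as asked, in the order asked, and still so for the second after the job is handed in, with the robot touching nothing.
It also fails if it takes over 128 s, if anything falls off the work surface, if the arm or the gripper's body presses on something with over 40 N, if the wrist force passes 120 N, or if a joint passes its speed limit or range.

## Robot

A 6-joint arm with a two-finger parallel gripper is mounted at the origin on the work surface. World frame = base frame: x ahead of the robot, y to its left, z up, the work surface at z = 0. Lengths are in m, angles in rad, forces in N, time in s.
With the tool pointing down it reaches from about 0.325 to 0.775 m from the base axis. Payload 5.5 kg.
Tool frame: the origin (TCP) lies between the finger pads; the fingertips stand 8 mm ahead of it and the grasp point (between the pads) lies 11 mm behind it (tcp_to_tips is the distance from the TCP to the fingertips, in m); z points along the fingers, y is the direction in which the jaws open and shut (so a half turn about z gives the same grasp; the last joint's range is limited). The gripper opens to 88 mm and grips with 3 to 60 N. Pads are 20 mm wide; open, the fingers measure 115 mm over their backs; the gripper's body (75 mm by 178 mm) begins 61 mm behind the grasp point.
Start: joints at [1.167, 0.091, 1.231, -0, 1.82, -0.057], TCP at [0.204, 0.564, 0.202] pointing down, gripper open.
Joint ranges: [-2.87, 2.87], [-0.86, 2.18], [0.17, 2.46], [-1.51, 4.65], [0.06, 2.69], [-2.65, 2.65]. Speed limits (rad/s): [2.57, 2.57, 3.01, 3.14, 3.14, 3.14].

## Interface

Orientations are given as a unit quaternion [w, x, y, z].
In Python, from bench import * gives the robot as it stands. Calls block until the motion is done:
- move_to(position, orientation): joint-space move of the TCP to a pose.
- move_l(position, speed=0.15, orientation=None): straight line of the TCP; orientation=None keeps the orientation; speed is the mean speed in m/s.
- movej(angles): joint-space move.
- gripper_open() and close(): open the fingers fully, or close them until they stop; the grip force is fixed at half the most.
- hold(seconds).
- inverse_kinematics(position, orientation): joint angles nearest the present ones, or None.
- state(): the state.
- get_image(name): name is "scene" or "top" or "wrist"; returns a dict with "frame" (400x640x3 uint8, blue, green, red), "depth" (400x640 float32, m along the optical axis (not along the pixel's ray), 0 where there is no reading), "camera_matrix" (3x3 intrinsics, pixels), "view" (4x4, takes a point from world to camera coordinates). Camera axes: x right, y up, looking along -z (the intrinsics and any distortion apply to the point x, -y, -z); pixel columns grow to the right and rows downward; lengths in m; the calibration is good to about 2 mm. A picture is of the moment at which its call begins.
A pose or a line that the arm cannot do raises IKError and nothing moves.
- job_done(): hands the job in, once; it reports no verdict.
The state is a dict: "time": time; "joint_pos": joint angles; "dq": joint speeds; "joint_torque": joint torques, N m; "ee_pos": TCP position; "ee_rot": TCP orientation; "ft_force": force on the tool from outside, world axes, zero at the start; "moment": the same for the moment, N m; "finger_gap": finger opening in m.
Only numpy, scipy, OpenCV 4.12 (cv2) and the standard library are available. Lean on these libraries where they do the work, as an engineer would, in place of code of your own. Each camera call takes 0.05 s, during which the arm holds its last target.

## Working session

There is one attempt and no reset: what is moved stays moved. The work goes in short steps, each a Python script; the robot and the scene stay as the last script left them, time stands still between calls to the robot, and variables do not carry over. Pictures are saved under pics/ and viewed, and the job is handed in when it is done.

```bash
ls; mkdir -p pics; python3 - <<'E'
from bench import *
import cv2,numpy as np
for n in ["scene","top","wrist"]:
    d=get_image(n); cv2.imwrite(f"pics/{n}0.png",d["frame"]); np.savez(f"{n}0.npz",**d)
    print(n,d["camera_matrix"].tolist(),np.round(d["view"],3).tolist(),d.keys(), (d["depth"]>0).mean())
s=state();print(s)
E
```

```text
pics
scene [[434.9498973194056, 0.0, 314.6017769895413], [0.0, 434.9498973194056, 195.56831916423548], [0.0, 0.0, 1.0]] [[-0.775, 0.632, 0.003, 0.422], [-0.504, -0.622, 0.599, 0.242], [0.381, 0.463, 0.8, -1.462], [0.0, 0.0, 0.0, 1.0]] dict_keys(['frame', 'depth', 'camera_matrix', 'view']) 0.99594140625
top [[465.77827737562524, 0.0, 318.1226277263164], [0.0, 465.77827737562524, 197.58316221209148], [0.0, 0.0, 1.0]] [[0.045, -0.999, 0.005, -0.039], [0.978, 0.045, 0.205, -0.578], [-0.205, -0.004, 0.979, -1.454], [0.0, 0.0, 0.0, 1.0]] dict_keys(['frame', 'depth', 'camera_matrix', 'view']) 0.9960390625
wrist [[348.6979217632422, 0.0, 322.01177827517233], [0.0, 348.6979217632422, 202.52044194031689], [0.0, 0.0, 1.0]] [[0.34, 0.94, -0.002, -0.6], [-0.896, 0.324, -0.304, 0.038], [-0.286, 0.105, 0.953, -0.391], [0.0, 0.0, 0.0, 1.0]] dict_keys(['frame', 'depth', 'camera_matrix', 'view']) 0.9960078125
{'time': 0.15, 'joint_pos': array([ 1.16729130e+00,  9.16943546e-02,  1.23161599e+00,  4.48078668e-06,
        1.81979197e+00, -5.67157590e-02]), 'dq': array([-3.27812174e-05, -7.83355059e-04, -3.75550687e-03,  8.98669082e-04,
       -5.10707105e-04, -5.65303907e-04]), 'joint_torque': array([ 1.36488587e-03, -4.47044313e+01, -4.06908309e+01,  6.99385721e-02,
        2.74342712e-02, -8.64028311e-05]), 'ee_pos': array([0.20383618, 0.5640418 , 0.20075779]), 'ee_rot': array([-1.74280343e-04,  1.72526474e-01,  9.85004592e-01, -7.34440252e-04]), 'ft_force': array([-0.80879989, -0.76402593,  0.2405841 ]), 'moment': array([-0.04134989, -0.0305765 ,  0.02985923]), 'finger_gap': 0.08765945147976126}
```

View pics/scene0.png

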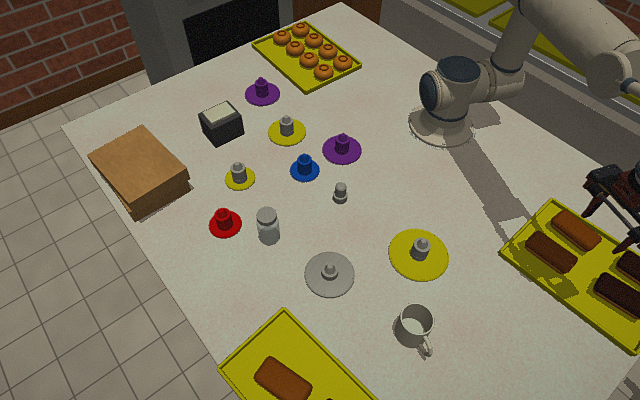

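View pics/top0.png

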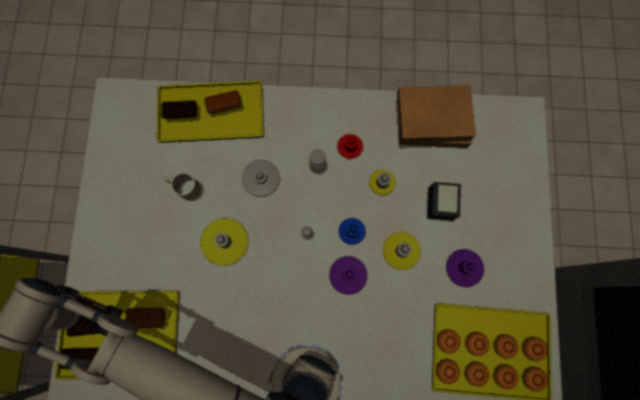

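```bash
cat > vis.py <<'E'
import cv2,numpy as np
from scipy.optimize import least_squares
def cloud(d):
    K=d["camera_matrix"];V=d["view"];z=d["depth"];h,w=z.shape
    u,v=np.meshgrid(np.arange(w),np.arange(h))
    P=np.stack([(u-K[0,2])/K[0,0]*z,-(v-K[1,2])/K[1,1]*z,-z],-1)
    return (P-V[:3,3])@V[:3,:3]
def toplane(d,uv,zp):
    K=d["camera_matrix"];V=d["view"];R=V[:3,:3];c=-R.T@V[:3,3]
    uv=np.asarray(uv,float).reshape(-1,2)
    r=np.stack([(uv[:,0]-K[0,2])/K[0,0],-(uv[:,1]-K[1,2])/K[1,1],-np.ones(len(uv))],-1)@R
    return c+r*((zp-c[2])/r[:,2])[:,None]
def proj(d,p):
    q=d["view"][:3,:3]@np.asarray(p)+d["view"][:3,3];K=d["camera_matrix"]
    return K[0,0]*q[0]/-q[2]+K[0,2],K[1,1]*-q[1]/-q[2]+K[1,2]
def circ(p,iters=3):
    f=lambda q:np.hypot(p[:,0]-q[0],p[:,1]-q[1])-q[2]
    m=p.mean(0);s=least_squares(f,[m[0],m[1],.05],loss='soft_l1',f_scale=.002);return s.x
E
python3 - <<'E'
from vis import *
for n in ["top","scene"]:
    d=dict(np.load(n+"0.npz"));P=cloud(d)
    hsv=cv2.cvtColor(d["frame"],cv2.COLOR_BGR2HSV)
    inw=(P[...,0]>.2)&(P[...,0]<.85)&(abs(P[...,1])<.75)
    for c,lo,hi in [("yel",(20,120,60),(35,255,255)),("pur",(135,80,30),(160,255,255)),("blu",(100,120,40),(130,255,255)),("red",(0,170,60),(6,255,255))]:
        m=cv2.inRange(hsv,lo,hi)*inw.astype(np.uint8)
        for k in cv2.findContours(m,cv2.RETR_EXTERNAL,cv2.CHAIN_APPROX_NONE)[0]:
            if cv2.contourArea(k)<150: continue
            q=toplane(d,k,.006)[:,:2]
            x=circ(q);mm=cv2.moments(k)
            print(n,c,[int(mm['m10']/mm['m00']),int(mm['m01']/mm['m00'])],"xy",x[:2].round(4),"diam",round(2*x[2],4))
    # tall things
    m=((P[...,2]>.015)&(P[...,2]<.13)&inw).astype(np.uint8)
    nn,l,st,ce=cv2.connectedComponentsWithStats(m)
    for i in range(1,nn):
        if 20<st[i,4]<3000:
            p=P[l==i];print(n,"tall px",ce[i].astype(int),"n",st[i,4],"zmax",p[:,2].max().round(3),"xy mid",((p.max(0)+p.min(0))/2)[:2].round(3),"ext",(p.max(0)-p.min(0))[:2].round(3))
    t=P[(P[...,2]<.01)&inw];print("table z med",np.median(t[:,2]))
E
```

```text
top yel [486, 316] xy [-0.2149 -0.5715] diam 0.9332
top yel [134, 298] xy [1.4743 0.5404] diam 2.4923
top yel [401, 250] xy [ 0.4258 -0.2941] diam 0.1215
top yel [223, 241] xy [0.4293 0.2919] diam 0.155
top yel [381, 182] xy [ 0.6545 -0.226 ] diam 0.0872
top yel [205, 129] xy [0.3986 0.3564] diam 0.8956
top pur [347, 275] xy [ 0.338  -0.1206] diam 0.1176
top pur [464, 267] xy [ 0.3786 -0.5019] diam 0.1176
top blu [351, 230] xy [ 0.4827 -0.1285] diam 0.083
top red [349, 145] xy [ 0.7774 -0.1131] diam 0.0822
top tall px [176 116] n 144 zmax 0.056 xy mid [0.843 0.475] ext [0.014 0.115]
top tall px [183 135] n 197 zmax 0.03 xy mid [0.804 0.437] ext [0.087 0.24 ]
top tall px [436 132] n 1878 zmax 0.11 xy mid [ 0.815 -0.397] ext [0.069 0.248]
top tall px [262 126] n 22 zmax 0.025 xy mid [0.831 0.192] ext [0.038 0.01 ]
top tall px [252 135] n 49 zmax 0.03 xy mid [0.798 0.223] ext [0.018 0.072]
top tall px [233 136] n 28 zmax 0.025 xy mid [0.789 0.288] ext [0.012 0.045]
top tall px [350 142] n 165 zmax 0.077 xy mid [ 0.777 -0.114] ext [0.043 0.041]
top tall px [317 160] n 346 zmax 0.117 xy m
[... 2650 characters left out ...]
022] ext [0.039 0.042]
scene tall px [267 224] n 696 zmax 0.113 xy mid [0.705 0.001] ext [0.057 0.056]
scene tall px [222 217] n 292 zmax 0.077 xy mid [ 0.779 -0.111] ext [0.043 0.048]
scene tall px [420 247] n 327 zmax 0.074 xy mid [0.43  0.295] ext [0.046 0.043]
scene tall px [556 292] n 495 zmax 0.025 xy mid [0.233 0.586] ext [0.065 0.327]
scene tall px [543 256] n 388 zmax 0.054 xy mid [0.206 0.514] ext [0.012 0.115]
scene tall px [329 270] n 252 zmax 0.049 xy mid [0.651 0.189] ext [0.044 0.044]
scene tall px [415 326] n 1136 zmax 0.094 xy mid [0.6   0.442] ext [0.076 0.108]
scene tall px [323 349] n 513 zmax 0.024 xy mid [0.808 0.337] ext [0.082 0.294]
table z med -0.0008117239236160273
```

```bash
python3 - <<'E'
import cv2,numpy as np
a=cv2.imread("pics/scene0.png")[60:300,180:470];a=cv2.resize(a,None,fx=2.5,fy=2.5,interpolation=cv2.INTER_CUBIC);cv2.imwrite("pics/crop0.png",a)
E
```

```text
(no output)
```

View pics/crop0.png

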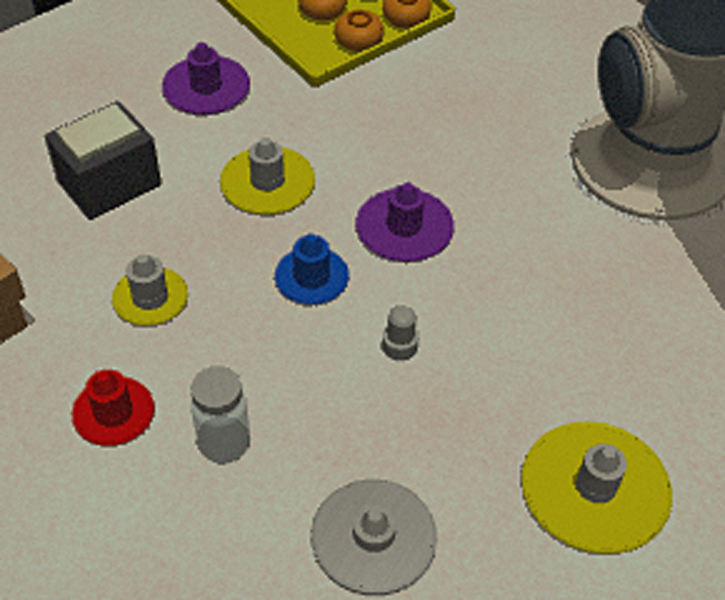

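```bash
cat > mo.py <<'E'
from bench import *
from vis import *
def quat(phi):
    a=(phi+np.pi/2)/2; return [0.,float(np.cos(a)),float(np.sin(a)),0.]
def qat(x,y): return quat(np.arctan2(y,x))
def pose(x,y,z): return [float(x),float(y),float(z)],qat(x,y)
def snap(n,f):
    d=get_image(n);cv2.imwrite(f"pics/{f}.png",d["frame"]);np.savez(f+".npz",**d);return d
def st(t=""):
    s=state();print(t,"t",round(s["time"],2),"ee",s["ee_pos"].round(4),"F",s["ft_force"].round(1),"gap",round(s["finger_gap"],4),"M",s["moment"].round(2));return s
def tall(d,xy,zlo,zhi,r=.05):
    P=cloud(d);m=(P[...,2]>zlo)&(P[...,2]<zhi)&(np.hypot(P[...,0]-xy[0],P[...,1]-xy[1])<r)
    p=P[m];return ((p.max(0)+p.min(0))/2)[:2].round(4),(p.max(0)-p.min(0))[:2].round(3),len(p)
E
python3 - <<'E'
from mo import *
d=dict(np.load("wrist0.npz"));V=d["view"];print("wcam",(-V[:3,:3].T@V[:3,3]).round(3))
p,q=pose(.4293,.2933,.24);move_to(p,q);st()
d=snap("wrist","w1");print(proj(d,[.4293,.2933,.055]),proj(d,[.65,.19,.03]))
E
```

```text
wcam [0.126 0.593 0.383]
 t 1.48 ee [0.4289 0.2941 0.2398] F [ 0.6 -0.3  0.1] gap 0.0876 M [-0.05  0.   -0.06]
(np.float64(320.8016659364856), np.float64(173.2899541912934)) (np.float64(414.1243836258559), np.float64(323.6483663849099))
```

View pics/w1.png

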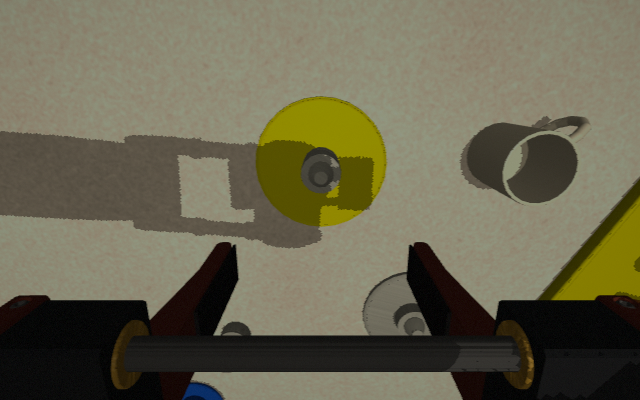

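```bash
cat >> mo.py <<'E'
def plate(d,xy,rad,z=.006):
    hsv=cv2.cvtColor(d["frame"],cv2.COLOR_BGR2HSV);m=cv2.inRange(hsv,(20,120,25),(35,255,255))
    P=cloud(d);m[np.hypot(P[...,0]-xy[0],P[...,1]-xy[1])>rad+.03]=0
    k=max(cv2.findContours(m,cv2.RETR_EXTERNAL,cv2.CHAIN_APPROX_NONE)[0],key=cv2.contourArea)
    k=cv2.convexHull(k);return circ(toplane(d,k,z)[:,:2])
E
python3 - <<'E'
from mo import *
d=dict(np.load("w1.npz"))
print(plate(d,(.429,.293),.08),tall(d,(.429,.293),.02,.1))
p,q=pose(.60,.19,.26);move_to(p,q);st()
d=snap("wrist","w2");print(tall(d,(.65,.19),.02,.06),tall(d,(.65,.19),.035,.06),tall(d,(.65,.19),.006,.012,.1),proj(d,[.65,.19,.03]))
E
```

```text
[0.42941149 0.29260858 0.07943377] (array([0.4296, 0.2932]), array([0.044, 0.043]), 1390)
 t 2.35 ee [0.5993 0.1912 0.2599] F [0.  1.  0.3] gap 0.0876 M [-0.07  0.03 -0.02]
(array([0.6518, 0.1879]), array([0.044, 0.044]), 1049) (array([0.6514, 0.188 ]), array([0.025, 0.026]), 346) (array([0.6517, 0.1879]), array([0.129, 0.129]), 6557) (np.float64(360.3310492099307), np.float64(177.9908279639643))
```

View pics/w2.png

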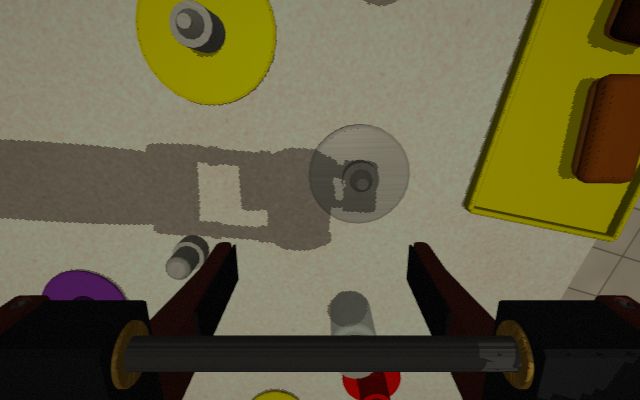

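```bash
python3 - <<'E'
from mo import *
x,y=.4294,.2930
move_to(*pose(x,y,.13)); hold(.2);st("hover")
move_l([x,y,.021],speed=.12);hold(.2);st("down")
close();hold(.2);s=st("closed")
move_l([x,y,.16],speed=.15);hold(.2);st("up")
fx,fy=.6512,.1888
move_to(*pose(fx,fy,.16));hold(.3);st("over foot")
d=snap("wrist","w3");print(proj(d,[fx,fy,.03]));snap("scene","s3")
E
```

```text
hover t 3.54 ee [0.4306 0.2928 0.131 ] F [-0.3 -0.9 -0.1] gap 0.0875 M [-0.05  0.   -0.01]
down t 4.8 ee [0.4299 0.2933 0.0219] F [ 0.1 -0.1  0.4] gap 0.088 M [-0.04 -0.02  0.01]
closed t 5.76 ee [0.4292 0.2929 0.0209] F [-1.4 -1.4  1. ] gap 0.0432 M [-0.26  0.31  0.01]
up t 7.03 ee [0.429  0.2928 0.1589] F [-0.2  0.5 -2.4] gap 0.0433 M [-0.07  0.02  0.05]
over foot t 8.3 ee [0.6506 0.1898 0.1608] F [-0.3 -0.7 -2.1] gap 0.0433 M [-0.06  0.09  0.04]
(np.float64(320.6873990924852), np.float64(186.9424781706101))
```

View pics/s3.png

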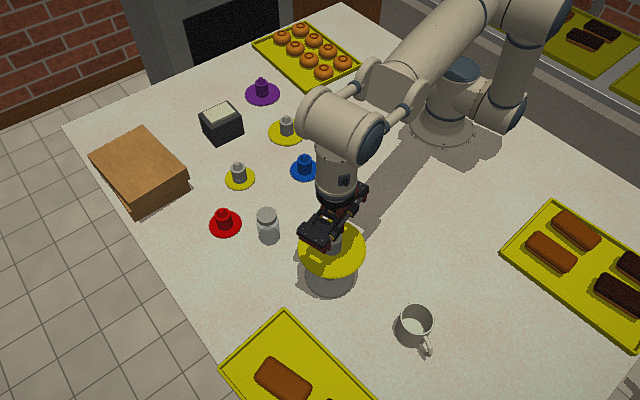

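View pics/w3.png

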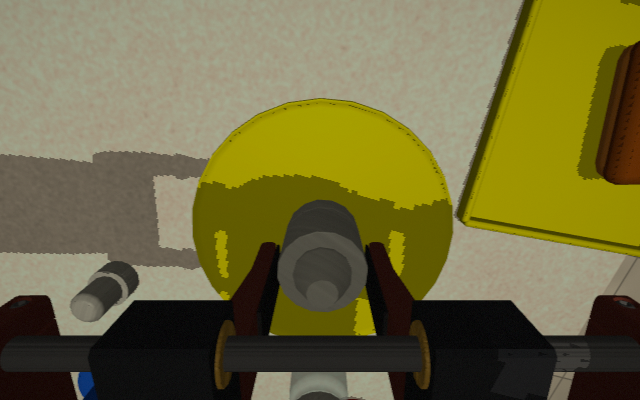

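```bash
python3 - <<'E'
from mo import *
d=dict(np.load("w3.npz"))
fx,fy=.6512,.1888
print(plate(d,(fx,fy),.08,z=.145))
P=cloud(d);m=np.hypot(P[...,0]-fx,P[...,1]-fy)<.022
m[380:]=0
hsv=cv2.cvtColor(d["frame"],cv2.COLOR_BGR2HSV)
hp=P[120:200,280:360][(cv2.inRange(hsv,(20,120,25),(35,255,255))>0)[120:200,280:360]];print("plate z",np.median(hp[:,2]))
# gripper descends, monitor
for z in (.075,.063):
    move_l([fx,fy,z],speed=.12);hold(.15);st(z)
for z in (.060,.0575,.0555):
    move_l([fx,fy,z],speed=.05);hold(.1);s=st(z)
    if s["ft_force"][2]>8: break
E
```

```text
[0.65179939 0.19046804 0.07961385]
plate z 0.14436652676643516
0.075 t 9.41 ee [0.6519 0.189  0.0766] F [ 0.6  0.6 -1.9] gap 0.0432 M [-0.1   0.08  0.02]
0.063 t 9.81 ee [0.6513 0.1888 0.0633] F [ 1.2 -0.5 -1.9] gap 0.0435 M [-0.09  0.06 -0.02]
0.06 t 10.16 ee [0.6512 0.1888 0.06  ] F [ 0.6 -0.2 -2.2] gap 0.0436 M [-0.06  0.07 -0.03]
0.0575 t 10.51 ee [0.6512 0.1888 0.0574] F [-1.3 -0.4 -1.9] gap 0.0432 M [-0.07 -0.    0.06]
0.0555 t 10.86 ee [0.6512 0.1888 0.0554] F [ 0.3  0.  -1.9] gap 0.0431 M [-0.1   0.01 -0.02]
```

```bash
python3 - <<'E'
from mo import *
fx,fy=.6512,.1888
for z in (.0535,.052):
    move_l([fx,fy,z],speed=.05);hold(.15);s=st(z)
    if s["ft_force"][2]>8: break
gripper_open();hold(.2);st("open")
move_l([fx,fy,.14],speed=.15)
move_to(*pose(.57,.05,.26));hold(.2)
d=snap("wrist","w4");print("w",proj(d,[fx,fy,.085]))
d=snap("scene","s4");P=cloud(d)
for nm,d in (("s",d),("t",snap("top","t4"))):
    print(nm,plate(d,(fx,fy),.08,z=.036),tall(d,(fx,fy),.055,.12))
    P=cloud(d);m=np.hypot(P[...,0]-fx,P[...,1]-fy);q=P[(m>.03)&(m<.07)];q=q[(q[:,2]>.02)&(q[:,2]<.06)]
    A=np.c_[q[:,:2]-[fx,fy],np.ones(len(q))];c=np.linalg.lstsq(A,q[:,2],rcond=None)[0];print("plane",c.round(4),len(q))
st()
E
```

```text
0.0535 t 11.26 ee [0.651  0.1886 0.0533] F [-2.1 -1.8 -1.7] gap 0.0432 M [-0.3   0.28  0.06]
0.052 t 11.66 ee [0.651  0.1887 0.0517] F [-1.2 -1.1 -2.4] gap 0.0433 M [-0.43  0.39  0.01]
open t 12.69 ee [0.6512 0.1888 0.052 ] F [ 0.7 -0.1 -0.6] gap 0.0877 M [-0.01  0.07  0.  ]
w (np.float64(421.02553172978287), np.float64(39.35913632137158))
s [0.65209668 0.19079124 0.07941516] (array([0.652 , 0.1906]), array([0.044, 0.043]), 312)
plane [-0.0019  0.0004  0.0337] 1662
t [0.65088553 0.19052896 0.07667883] (array([0.6517, 0.194 ]), array([0.043, 0.028]), 100)
plane [-0.0059  0.0024  0.034 ] 771
 t 14.59 ee [0.5701 0.0506 0.259 ] F [-0.4  0.1  0.9] gap 0.0879 M [-0.08  0.1  -0.05]
```

View pics/s4.png

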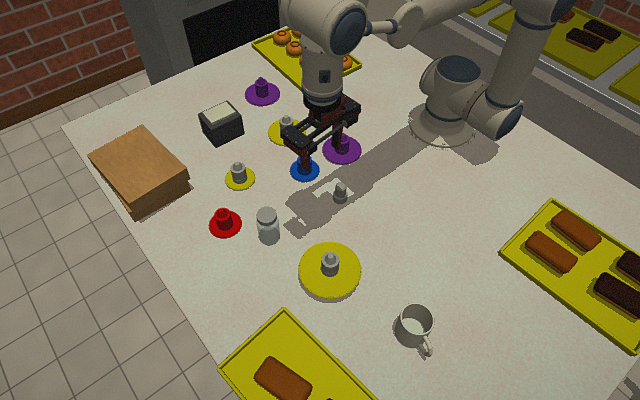

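View pics/w4.png

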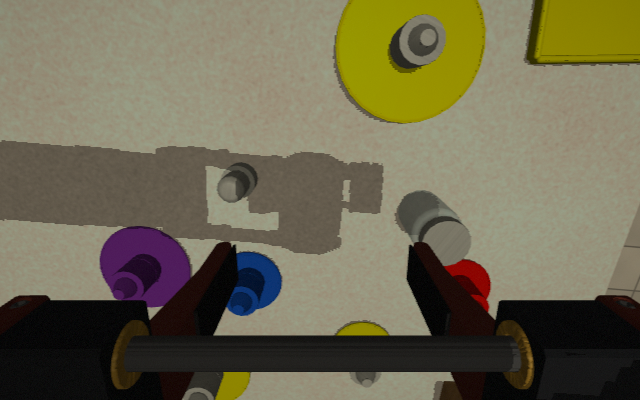

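```bash
python3 - <<'E'
from mo import *
d=dict(np.load("w4.npz"))
print(tall(d,(.6515,.189),.055,.12),tall(d,(.47,.02),.01,.1))
x,y=.4264,-.292
move_to(*pose(x,y,.24));hold(.3);st()
d=snap("wrist","w5");print(plate(d,(x,y),.063),tall(d,(x,y),.02,.1))
E
```

```text
(array([0.6526, 0.1884]), array([0.044, 0.043]), 2117) (array([0.4696, 0.0206]), array([0.041, 0.04 ]), 1133)
 t 16.28 ee [ 0.4268 -0.2915  0.24  ] F [-0.  -0.8  0.4] gap 0.0879 M [-0.08  0.13 -0.02]
[ 0.42618679 -0.29441638  0.06247868] (array([ 0.4267, -0.2945]), array([0.043, 0.043]), 1389)
```

View pics/w5.png

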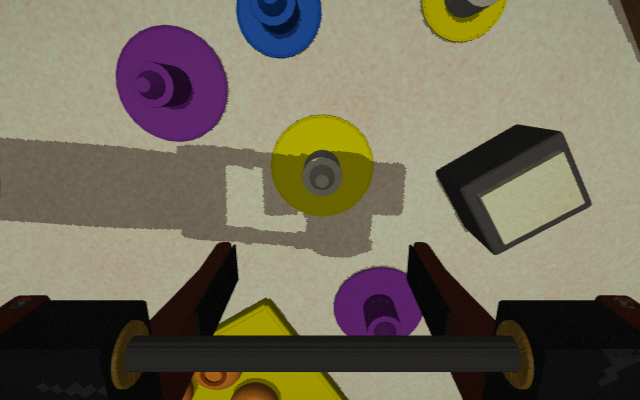

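```bash
python3 - <<'E'
from mo import *
x,y=.4265,-.2938
move_to(*pose(x,y,.13)); hold(.1)
move_l([x,y,.021],speed=.14);hold(.2);st("down")
close();hold(.2);s=st("closed")
move_l([x,y,.23],speed=.2);hold(.1);st("up")
fx,fy=.6515,.1888
move_to(*pose(fx,fy,.23));hold(.4);st("over foot")
d=snap("wrist","w6")
print(plate(d,(fx,fy),.063,z=.215),tall(d,(fx,fy),.255,.275,.03))
E
```

```text
down t 18.07 ee [ 0.4271 -0.2943  0.0222] F [ 0.1 -0.3  0.1] gap 0.0881 M [-0.08  0.13  0.01]
closed t 19.03 ee [ 0.4264 -0.2937  0.021 ] F [-1.4  0.7 -0.1] gap 0.0434 M [ 0.07  0.25 -0.04]
up t 20.32 ee [ 0.4261 -0.2935  0.2283] F [-0.4  0.2 -1.6] gap 0.0434 M [-0.07  0.07  0.03]
over foot t 22.65 ee [0.6515 0.1885 0.2301] F [ 0.1 -0.3 -2.2] gap 0.0436 M [-0.05  0.04  0.  ]
[0.64913247 0.19916893 0.06640048] (array([0.6491, 0.1874]), array([0.055, 0.044]), 5676)
```

View pics/w6.png

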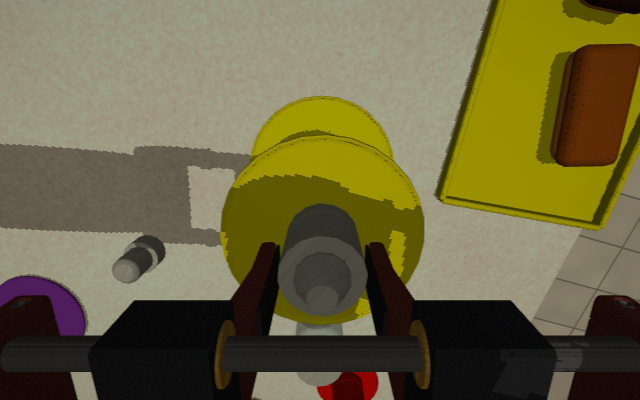

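```bash
cat >> mo.py <<'E'
def plate2(d,xy,rad,z):
    hsv=cv2.cvtColor(d["frame"],cv2.COLOR_BGR2HSV);m=cv2.inRange(hsv,(20,120,25),(35,255,255))
    P=cloud(d);m[(np.hypot(P[...,0]-xy[0],P[...,1]-xy[1])>rad+.01)|(abs(P[...,2]-z)>.015)]=0
    k=max(cv2.findContours(m,cv2.RETR_EXTERNAL,cv2.CHAIN_APPROX_NONE)[0],key=cv2.contourArea)
    q=toplane(d,cv2.convexHull(k),z)[:,:2]
    f=lambda c:np.hypot(q[:,0]-c[0],q[:,1]-c[1])-rad
    s=least_squares(f,xy,loss='cauchy',f_scale=.0005);r=f(s.x)
    return s.x.round(4),len(q),np.median(abs(r)).round(4)
E
python3 - <<'E'
from mo import *
fx,fy=.6515,.1888
print("L",plate2(dict(np.load("w3.npz")),(fx,fy),.08,.145))
d=dict(np.load("w6.npz"));print("M",plate2(d,(fx,fy),.063,.215))
print("lower L seen now",plate2(d,(fx,fy),.08,.036))
print(plate2(dict(np.load("w4.npz")),(fx,fy),.08,.036))
E
```

```text
L (array([0.6519, 0.1901]), 51, np.float64(0.0003))
M (array([0.6538, 0.1869]), 41, np.float64(0.0003))
lower L seen now (array([0.6527, 0.1879]), 26, np.float64(0.0002))
(array([0.6523, 0.1892]), 40, np.float64(0.0004))
```

```bash
cat >> mo.py <<'E'
def place(x,y,z0):
    move_l([x,y,z0+.025],speed=.15);hold(.1);st("above")
    for dz in (.014,.010,.007,.005,.003,.001):
        move_l([x,y,z0+dz],speed=.05);hold(.1);s=st(dz)
        if s["ft_force"][2]>8 or np.linalg.norm(s["ft_force"][:2])>8: print("CONTACT");break
E
python3 - <<'E'
from mo import *
place(.6505,.1898,.106)
E
```

```text
above t 23.61 ee [0.6513 0.19   0.1332] F [ 0.2 -0.2 -1.5] gap 0.0432 M [-0.11  0.09 -0.03]
0.014 t 24.07 ee [0.6504 0.1898 0.1199] F [ 0.3  0.4 -1.8] gap 0.0436 M [-0.1   0.01 -0.  ]
0.01 t 24.43 ee [0.6505 0.1898 0.1159] F [ 0.1 -0.1 -1.7] gap 0.0427 M [-0.06  0.06  0.02]
0.007 t 24.77 ee [0.6505 0.1898 0.1129] F [-0.4 -0.4 -1.5] gap 0.0431 M [-0.04  0.05 -0.03]
0.005 t 25.12 ee [0.6505 0.1898 0.111 ] F [-0.4 -0.3 -1.7] gap 0.0436 M [-0.06  0.05  0.04]
0.003 t 25.48 ee [0.6505 0.1898 0.1089] F [-0.6 -0.3 -1.5] gap 0.0434 M [-0.05  0.02 -0.04]
0.001 t 25.82 ee [0.6505 0.1898 0.107 ] F [-0.3 -0.1 -1.5] gap 0.0433 M [-0.03  0.    0.  ]
```

Excellent fit. Release, verify, go to the small tier.

```bash
cat >> mo.py <<'E'
def plane(d,zt,r0,r1,c=(.652,.189)):
    P=cloud(d);m=np.hypot(P[...,0]-c[0],P[...,1]-c[1]);q=P[(m>r0)&(m<r1)];q=q[abs(q[:,2]-zt)<.015]
    A=np.c_[q[:,:2]-c,np.ones(len(q))];return np.linalg.lstsq(A,q[:,2],rcond=None)[0].round(4),len(q)
E
python3 - <<'E'
from mo import *
gripper_open();hold(.1);st("open")
move_l([.6505,.1898,.2],speed=.2)
x,y=.655,-.2245
move_to(*pose(x,y,.24));hold(.3)
d=snap("wrist","w7");print(plate2(d,(x,y),.046,.006),tall(d,(x,y),.02,.1))
for n in("scene","top"):
    d=snap(n,n[0]+"7");print(n,plate2(d,(.652,.189),.063,.091),plane(d,.09,.026,.058),tall(d,(.652,.189),.11,.2))
st()
E
```

```text
open t 26.76 ee [0.6505 0.1898 0.107 ] F [ 0.7 -0.8 -1. ] gap 0.088 M [-0.04  0.1  -0.05]
(array([ 0.6551, -0.2258]), 37, np.float64(0.0004)) (array([ 0.6556, -0.2259]), array([0.043, 0.043]), 1398)
scene (array([0.6522, 0.1902]), 31, np.float64(0.0006)) (array([-0.0017,  0.0025,  0.0888]), 1111) (array([0.6522, 0.1898]), array([0.045, 0.044]), 340)
top (array([0.6534, 0.1862]), 24, np.float64(0.0006)) (array([-0.0024,  0.0055,  0.0891]), 741) (array([0.6516, 0.1861]), array([0.045, 0.043]), 182)
 t 29.37 ee [ 0.6551 -0.2242  0.24  ] F [ 0.2  0.2 -0.2] gap 0.0877 M [-0.07  0.08 -0.01]
```

View pics/s7.png

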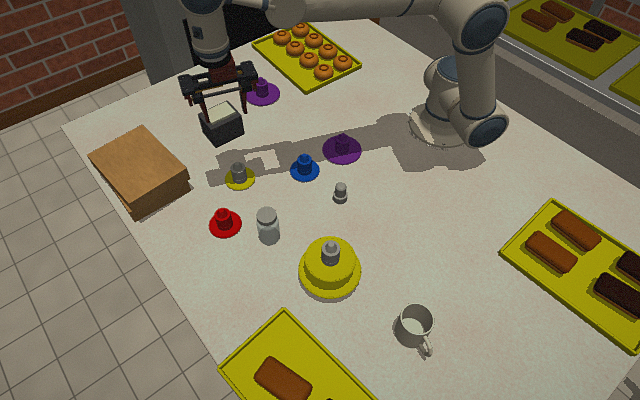

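View pics/w7.png

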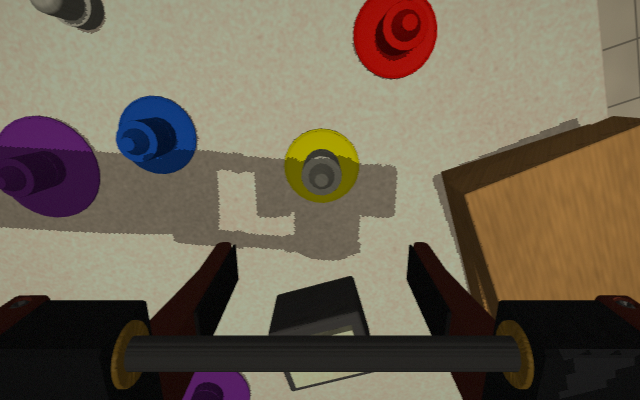

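```bash
python3 - <<'E'
from mo import *
x,y=.6552,-.2251
move_to(*pose(x,y,.14)); hold(.1)
move_l([x,y,.021],speed=.14);hold(.2);st("down")
close();hold(.2);s=st("closed")
move_l([x,y,.285],speed=.2);hold(.1);st("up")
fx,fy=.6510,.1893
move_to(*pose(fx,fy,.285));hold(.4);st("over foot")
d=snap("wrist","w8")
print("S",plate2(d,(fx,fy),.046,.270)); print("M",plate2(d,(.652,.189),.063,.091)); print("L",plate2(d,(.652,.189),.08,.036))
E
```

```text
down t 31.15 ee [ 0.6559 -0.2253  0.0224] F [-0.2 -0.3 -0.5] gap 0.0881 M [-0.06  0.09  0.01]
closed t 32.11 ee [ 0.6551 -0.225   0.0209] F [-0.4 -0.2  0.3] gap 0.0435 M [-0.03  0.18  0.04]
up t 33.67 ee [ 0.655  -0.225   0.2836] F [-0.  -0.1 -0.7] gap 0.0436 M [-0.04  0.02  0.01]
over foot t 35.61 ee [0.6511 0.1889 0.285 ] F [ 1.4  0.6 -0.7] gap 0.0431 M [-0.01  0.03 -0.04]
S (array([0.6529, 0.1875]), 36, np.float64(0.0003))
M (array([0.6532, 0.1879]), 29, np.float64(0.0002))
L (array([0.6532, 0.1881]), 33, np.float64(0.0007))
```

View pics/w8.png

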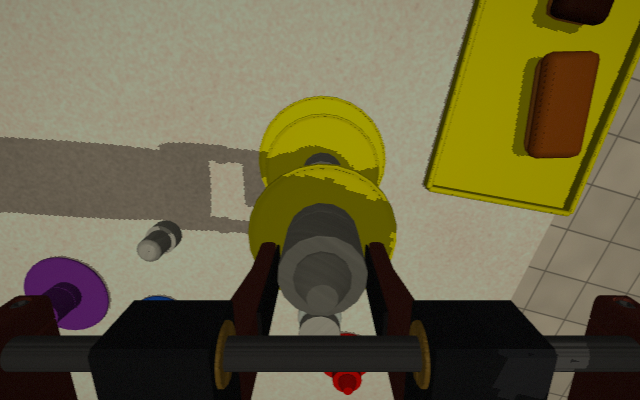

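Offset is about +0.3, +0.4 mm; place.

```bash
python3 - <<'E'
from mo import *
place(.6512,.1897,.161)
E
```

```text
above t 36.57 ee [0.6518 0.1899 0.1881] F [ 0.4  0.8 -1.2] gap 0.0432 M [-0.02  0.06 -0.01]
0.014 t 37.03 ee [0.6512 0.1897 0.1749] F [ 0.  -0.5 -1.5] gap 0.0437 M [-0.14  0.05  0.03]
0.01 t 37.38 ee [0.6512 0.1897 0.1709] F [ 0.1  0.7 -1.2] gap 0.0434 M [-0.05  0.02 -0.01]
0.007 t 37.73 ee [0.6512 0.1897 0.1679] F [-0.7  0.5 -0.7] gap 0.0431 M [-0.09  0.05 -0.05]
0.005 t 38.08 ee [0.6512 0.1897 0.166 ] F [ 0.7 -1.3 -2. ] gap 0.0436 M [-0.07  0.02  0.01]
0.003 t 38.43 ee [0.6512 0.1897 0.1639] F [ 0.  -0.1 -1.6] gap 0.0432 M [-0.03  0.07 -0.01]
0.001 t 38.78 ee [0.6512 0.1897 0.1619] F [ 0.8 -0.6 -0.7] gap 0.0431 M [-0.05  0.03 -0.07]
```

```bash
python3 - <<'E'
from mo import *
gripper_open();hold(.1);st("open")
move_l([.6512,.1897,.26],speed=.2)
x,y=.4697,.0206
move_to(*pose(x,y,.24));hold(.3);st()
d=snap("wrist","w9");print("knob",tall(d,(x,y),.01,.1),tall(d,(x,y),.035,.1))
for n in("scene","top"):
    d=snap(n,n[0]+"9");print(n,plate2(d,(.652,.189),.046,.146),plane(d,.145,.025,.042),plane(d,.09,.05,.06),plane(d,.035,.065,.078))
E
```

```text
open t 39.72 ee [0.6512 0.1897 0.162 ] F [ 0.2  0.1 -0.6] gap 0.088 M [-0.1   0.02 -0.04]
 t 41.64 ee [0.4702 0.021  0.2398] F [-0.7  0.2  0.6] gap 0.0877 M [-0.05  0.02  0.01]
knob (array([0.469 , 0.0222]), array([0.041, 0.037]), 1109) (array([0.4691, 0.0196]), array([0.031, 0.032]), 746)
scene (array([0.6533, 0.1899]), 25, np.float64(0.0004)) (array([ 0.0018, -0.0008,  0.1439]), 452) (array([ 0.0007, -0.0032,  0.089 ]), 343) (array([ 0.0019, -0.0021,  0.034 ]), 530)
top (array([0.6529, 0.1867]), 23, np.float64(0.0006)) (array([0.0103, 0.0008, 0.1441]), 294) (array([-0.0124,  0.0032,  0.0896]), 172) (array([-0.0019, -0.0009,  0.0346]), 219)
```

View pics/s9.png

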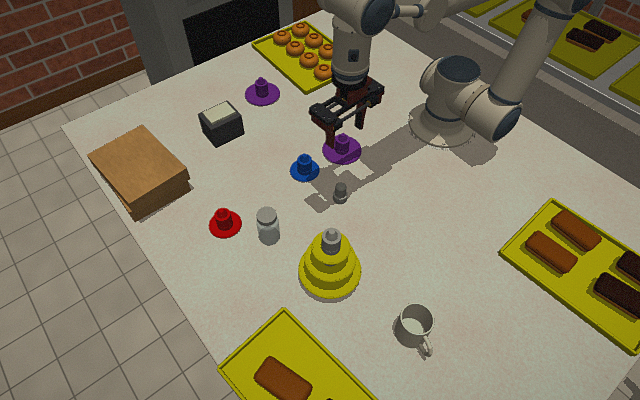

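View pics/w9.png

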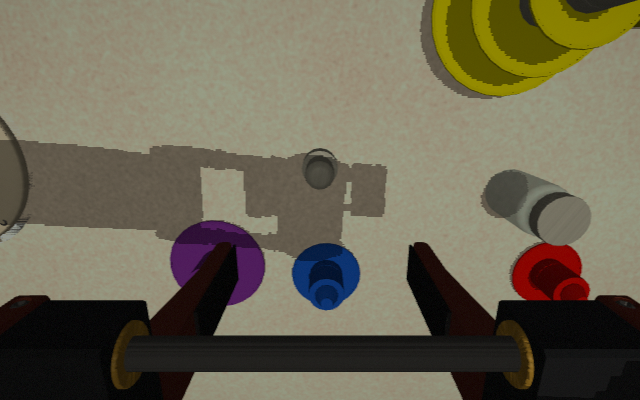

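```bash
python3 - <<'E'
from mo import *
x,y=.4694,.0200
move_to(*pose(x,y,.14)); hold(.1)
move_l([x,y,.036],speed=.14);hold(.2);st("down")
close();hold(.2);s=st("closed")
move_l([x,y,.31],speed=.2);hold(.1);st("up")
fx,fy=.6512,.1897
move_to(*pose(fx,fy,.31));hold(.4);st("over foot")
d=snap("wrist","w10");snap("scene","s10")
print("S",plate2(d,(.653,.189),.046,.146),tall(d,(.653,.189),.322,.345,.04),tall(d,(.653,.189),.315,.345,.04))
E
```

```text
down t 43.47 ee [0.4701 0.02   0.0372] F [-0.7 -0.  -0.2] gap 0.0881 M [-0.08  0.03 -0.01]
closed t 44.63 ee [0.4693 0.02   0.036 ] F [-1.3  1.1  0.4] gap 0.029 M [-0.03  0.28 -0.04]
up t 46.25 ee [0.4691 0.02   0.3089] F [ 0.5  0.3 -0.3] gap 0.0286 M [-0.01  0.06  0.01]
over foot t 47.62 ee [0.651  0.1891 0.3107] F [ 0.9  0.3 -1.5] gap 0.0289 M [-0.09  0.02  0.03]
S (array([0.6538, 0.1884]), 35, np.float64(0.0003)) (array([0.6492, 0.1905]), array([0.045, 0.033]), 3589) (array([0.6492, 0.1905]), array([0.045, 0.033]), 3831)
```

View pics/w10.png

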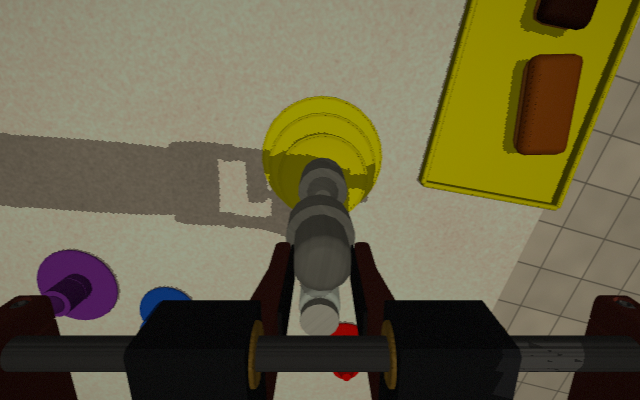

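View pics/s10.png

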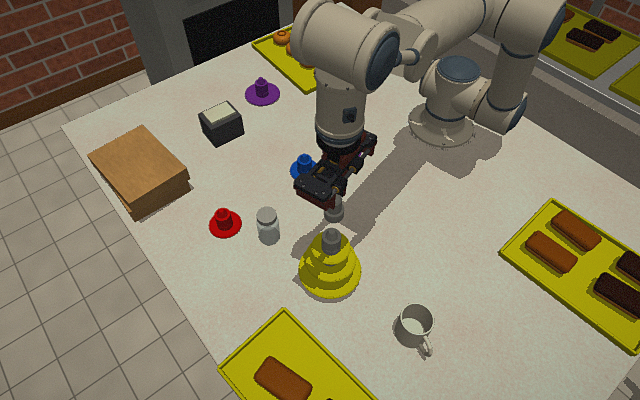

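```bash
python3 - <<'E'
from mo import *
d=dict(np.load("w10.npz"));P=cloud(d);c=(.653,.189)
print(proj(d,[.6525,.189,.30]))
sl=np.zeros(P.shape[:2],bool);sl[150:290,283:360]=1
r=np.hypot(P[...,0]-c[0],P[...,1]-c[1])
for z0,z1 in((.27,.275),(.277,.283),(.283,.289),(.289,.295),(.298,.304),(.304,.31),(.31,.316),(.316,.322),(.322,.328)):
    m=sl&(P[...,2]>z0)&(P[...,2]<z1)&(r<.035);q=P[m]
    if len(q)>8:
        R=.021 if z0<.298 else .016
        s=least_squares(lambda k:np.hypot(q[:,0]-k[0],q[:,1]-k[1])-R,c,loss='soft_l1',f_scale=.001)
        print(z0,len(q),s.x.round(4),np.median(abs(s.fun)))
for n in("w10","s10"):
    im=cv2.imread(f"pics/{n}.png");u=(322,220) if n=="w10" else (333,215)
    cv2.imwrite(f"pics/{n}c.png",cv2.resize(im[u[1]-70:u[1]+70,u[0]-80:u[0]+80],None,fx=5,fy=4.2,interpolation=cv2.INTER_CUBIC))
E
```

```text
(np.float64(322.3955438639614), np.float64(238.14591720209074))
0.277 151 [0.6509 0.1882] 0.00014550915793863292
0.283 159 [0.6511 0.1882] 0.00015597403737485985
0.289 148 [0.6513 0.1883] 0.0001428918030428137
0.298 951 [0.6504 0.1908] 0.0017510384787748426
0.304 180 [0.6519 0.1884] 0.00015685901555628767
0.31 193 [0.6521 0.1885] 0.00014599472438935404
0.316 211 [0.6523 0.1886] 0.00014815286823942342
0.322 229 [0.6525 0.1887] 0.0001432877421889897
```

View pics/w10c.png

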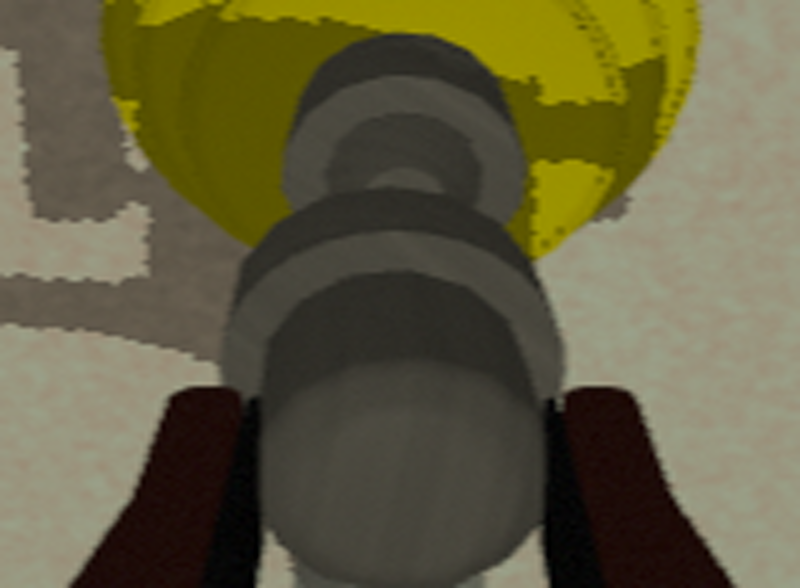

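View pics/s10c.png

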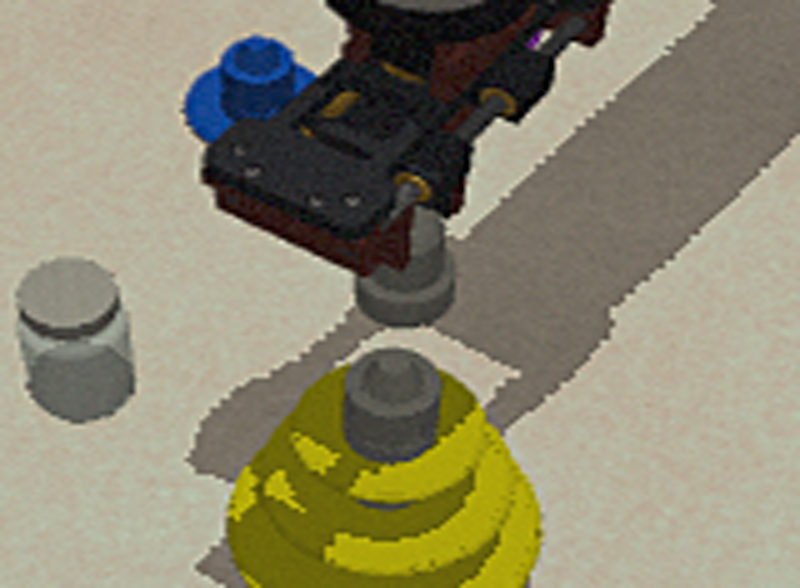

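```bash
python3 - <<'E'
from mo import *
def ax(n,z0s,R,c=(.653,.189),rows=(100,310)):
    d=dict(np.load(n+".npz"));P=cloud(d)
    sl=np.zeros(P.shape[:2],bool);sl[rows[0]:rows[1],283:360]=1
    r=np.hypot(P[...,0]-c[0],P[...,1]-c[1])
    for z0 in z0s:
        q=P[sl&(abs(P[...,2]-z0)<.004)&(r<R+.008)]
        if len(q)>8:
            s=least_squares(lambda k:np.hypot(q[:,0]-k[0],q[:,1]-k[1])-R,c,loss='soft_l1',f_scale=.001)
            print(n,z0,len(q),s.x.round(4),np.median(abs(s.fun)).round(5))
ax("w8",np.arange(.276,.315,.006),.022)
ax("w6",np.arange(.221,.26,.006),.022)
ax("w10",np.arange(.153,.195,.006),.022)
E
```

```text
w8 0.276 265 [0.6531 0.1873] 0.00016
w8 0.28200000000000003 305 [0.6531 0.1872] 0.00018
w8 0.28800000000000003 297 [0.6531 0.1873] 0.00015
w8 0.29400000000000004 352 [0.653  0.1873] 0.00015
w8 0.30000000000000004 384 [0.653  0.1873] 0.00016
w8 0.30600000000000005 416 [0.653  0.1873] 0.00015
w8 0.31200000000000006 448 [0.6529 0.1873] 0.00018
w6 0.221 266 [0.6536 0.1866] 0.00015
w6 0.227 297 [0.6536 0.1865] 0.00019
w6 0.233 293 [0.6536 0.1866] 0.00017
w6 0.23900000000000002 346 [0.6535 0.1866] 0.00017
w6 0.24500000000000002 386 [0.6535 0.1866] 0.00015
w6 0.251 421 [0.6535 0.1866] 0.00016
w6 0.257 455 [0.6535 0.1866] 0.00018
w10 0.153 53 [0.6537 0.1881] 0.00013
w10 0.159 55 [0.6537 0.188 ] 0.00011
w10 0.165 63 [0.6537 0.1881] 0.00011
w10 0.171 68 [0.6536 0.1881] 0.00012
w10 0.17700000000000002 75 [0.6536 0.1881] 0.00016
w10 0.18300000000000002 66 [0.6536 0.1881] 0.00012
w10 0.18900000000000003 80 [0.6535 0.188 ] 0.00015
w10 0.19500000000000003 804 [0.6545 0.183 ] 0.00263
```

```bash
python3 - <<'E'
from mo import *
from scipy.spatial.transform import Rotation as Ro
fx,fy=.6527,.1893
th=np.arctan2(.1897,.6512);n=-np.array([-np.sin(th),np.cos(th),0])
q0=quat(th);R0=Ro.from_quat(q0[1:]+q0[:1])
q=(Ro.from_rotvec(n*.037)*R0).as_quat();q=[float(q[3]),*map(float,q[:3])]
import json;json.dump(q,open("q.json","w"))
move_l([fx,fy,.31],speed=.05,orientation=q);hold(.4);st()
d=snap("wrist","w11");P=cloud(d);c=(.653,.189)
sl=np.zeros(P.shape[:2],bool);sl[100:290,283:360]=1
r=np.hypot(P[...,0]-c[0],P[...,1]-c[1])
for z0,R in((.28,.021),(.286,.021),(.292,.021),(.307,.016),(.313,.016),(.319,.016),(.325,.016),(.165,.022),(.185,.022)):
    k=P[sl&(abs(P[...,2]-z0)<.003)&(r<R+.008)]
    s=least_squares(lambda a:np.hypot(k[:,0]-a[0],k[:,1]-a[1])-R,c,loss='soft_l1',f_scale=.001)
    print(z0,len(k),s.x.round(4),np.median(abs(s.fun)).round(5))
E
```

```text
t 48.38 ee [0.6528 0.1894 0.3098] F [ 0.1 -0.3 -0.9] gap 0.0288 M [-0.12  0.02  0.01]
0.28 147 [0.6537 0.1886] 0.00014
0.286 163 [0.6537 0.1886] 0.00011
0.292 141 [0.6537 0.1887] 0.00014
0.307 181 [0.6537 0.1887] 0.00016
0.313 193 [0.6538 0.1887] 0.00015
0.319 211 [0.6537 0.1887] 0.00018
0.325 231 [0.6537 0.1887] 0.00019
0.165 41 [0.6536 0.1881] 0.00015
0.185 61 [0.6536 0.1881] 0.00014
```

```bash
python3 - <<'E'
from mo import *
place(.6526,.1888,.231)
E
```

```text
above t 49.03 ee [0.653  0.1889 0.2581] F [-0.   0.   0.9] gap 0.0291 M [-0.02  0.05  0.  ]
0.014 t 49.5 ee [0.6526 0.1888 0.245 ] F [-0.3  0.6 -0.4] gap 0.0289 M [-0.06  0.02 -0.04]
0.01 t 49.85 ee [0.6526 0.1888 0.2409] F [-0.3  0.1 -0.9] gap 0.0289 M [-0.07  0.08 -0.02]
0.007 t 50.2 ee [0.6526 0.1888 0.2379] F [ 0.6 -0.3 -0.9] gap 0.0287 M [-0.09  0.07 -0.02]
0.005 t 50.55 ee [0.6526 0.1888 0.236 ] F [ 0.3 -0.1 -0.6] gap 0.0293 M [-0.08  0.08  0.  ]
0.003 t 50.9 ee [0.6526 0.1888 0.234 ] F [ 0.5  0.8 -1.4] gap 0.0289 M [-0.07  0.1   0.05]
0.001 t 51.25 ee [0.6526 0.1888 0.232 ] F [-0.2  0.6 -0.7] gap 0.0288 M [-0.04  0.09  0.02]
```

```bash
python3 - <<'E'
from mo import *
gripper_open();hold(.2);st("open")
move_l([.6526,.1888,.33],speed=.15)
move_to(*pose(.52,.02,.36));hold(.5)
c=(.6525,.189)
for n in("scene","top","wrist"):
    d=snap(n,n[0]+"12");P=cloud(d);r=np.hypot(P[...,0]-c[0],P[...,1]-c[1]);k=P[(r<.03)&(P[...,2]>.19)&(P[...,2]<.3)]
    print(n,"ztop",k[:,2].max().round(4),np.percentile(k[:,2],98).round(4),tall(d,c,.20,.217,.04),tall(d,c,.222,.25,.04),plane(d,.145,.027,.042),plane(d,.09,.05,.06),plane(d,.035,.065,.078))
d=dict(np.load("s12.npz"));cv2.imwrite("pics/s12c.png",cv2.resize(d["frame"][170:320,240:420],None,fx=4,fy=4,interpolation=cv2.INTER_CUBIC))
st()
E
```

```text
open t 52.47 ee [0.6526 0.1888 0.232 ] F [0.5 0.9 0.8] gap 0.0877 M [-0.14  0.06 -0.01]
scene ztop 0.2603 0.2587 (array([0.6547, 0.1911]), array([0.038, 0.039]), 91) (array([0.6544, 0.1902]), array([0.033, 0.032]), 103) (array([0.0044, 0.001 , 0.1438]), 414) (array([ 0.0004, -0.0017,  0.089 ]), 347) (array([-0.0039, -0.0049,  0.0344]), 526)
top ztop 0.2639 0.2599 (array([0.6502, 0.1855]), array([0.034, 0.039]), 37) (array([0.6462, 0.186 ]), array([0.025, 0.034]), 38) (array([-0.0269,  0.0142,  0.1439]), 198) (array([-0.0203,  0.0112,  0.0885]), 131) (array([0.0077, 0.0099, 0.035 ]), 214)
wrist ztop 0.2543 0.2514 (array([0.6475, 0.1753]), array([0.028, 0.016]), 260) (array([0.6517, 0.1759]), array([0.022, 0.007]), 263) (array([-0.0012,  0.0004,  0.1449]), 1585) (array([-0.0034, -0.0014,  0.0899]), 1120) (array([-0.0032, -0.0019,  0.0349]), 1454)
 t 54.78 ee [0.52 0.02 0.36] F [-0.4 -0.3 -0. ] gap 0.0874 M [-0.04  0.13  0.01]
```

View pics/s12c.png

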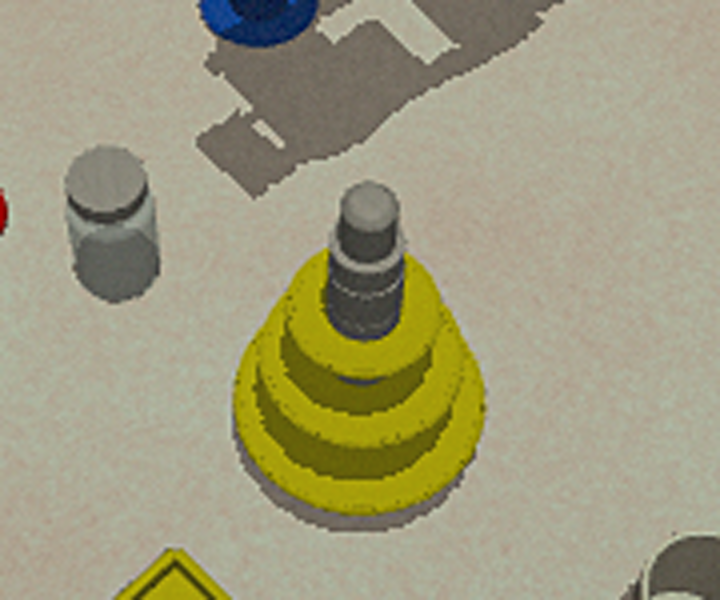

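View pics/s12.png

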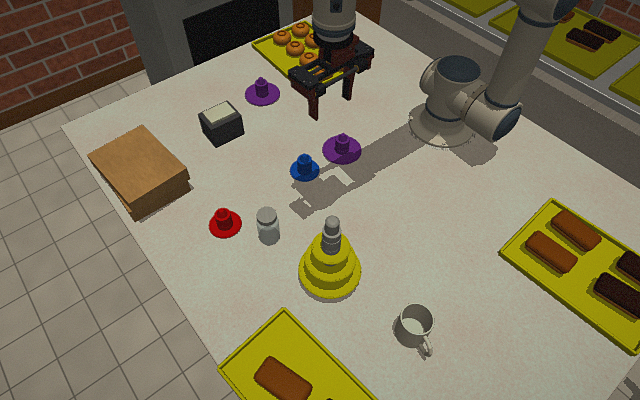

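```bash
python3 - <<'E'
from mo import *
a=dict(np.load("scene0.npz"));b=dict(np.load("s12.npz"))
for n,c,lo,hi,r in(("shaker",(.704,0),.02,.13,.06),("mug",(.6,.44),.02,.12,.085),("napkin",(.59,-.42),.02,.12,.09),("blue",(.482,-.128),.02,.1,.05),("red",(.778,-.112),.02,.1,.05),("pur1",(.338,-.119),.02,.1,.05),("pur2",(.38,-.5),.02,.1,.05)):
    print(n,tall(a,c,lo,hi,r)[0],tall(b,c,lo,hi,r)[0])
hold(.5);job_done()
E
```

```text
shaker [7.05e-01 6.00e-04] [0.7051 0.    ]
mug [0.6001 0.442 ] [0.5996 0.4421]
napkin [ 0.5896 -0.4197] [ 0.5894 -0.4201]
blue [ 0.4832 -0.1266] [ 0.483  -0.1249]
red [ 0.7787 -0.1107] [ 0.7789 -0.1107]
pur1 [ 0.3381 -0.1188] [ 0.3389 -0.1177]
pur2 [ 0.3796 -0.5   ] [ 0.3793 -0.499 ]
the job is handed in; nothing more can be done
```

The stand is assembled on its foot and the job is handed in. I placed the large, medium and small yellow tiers and then the knob, in that order, letting each one go and checking it before fetching the next. It took about 55 s of the 128 s allowed.

**Tiers:** In the final scene picture the plates read at heights of 0.034, 0.089 and 0.144 m, which is the specified 55 mm spacing. They are level to within about 0.5°.

**Knob:** Its top reads at 0.259 m, the height expected when it is fully down. It came up about 2° tilted in the jaws, with the finger gap about 3 mm under the grip's width. I tilted the tool to straighten it before lowering, and it went on without any side load.

**Bystanders and look-alikes:** The shaker, mug and napkin holder read the same before and after, to within 0.6 mm. The blue, red and purple look-alikes read the same to within 2 mm, which is measurement noise; I never touched them.

**Disagreements between checks:**
- The cameras differed by up to 4 mm in y. For the medium and small tiers and the knob, I aligned each part using only the wrist view.
- The top camera's last tilt readings, up to about 1.7° on the small tier, were based on few pixels and part of the stack was probably hidden. The scene and wrist cameras disagreed with them and showed the plates level.
- In the last check only the scene picture gave a clean knob height, because the wrist view cut off its top.

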